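# Find the empty cover-glass carton by feel and close up the row

## Robot

A 7-joint arm with a two-finger parallel gripper is mounted at the origin on the work surface. World frame = base frame: x ahead of the robot, y to its left, z up, the work surface at z = 0. Lengths are in m, angles in rad, forces in N, time in s.
With the tool pointing down it reaches from about 0.425 to 0.95 m from the base axis. Payload 16.7 kg.
Tool frame: the origin (TCP) lies midway between the tips of the shut fingers; the grasp point (between the pads) lies 19 mm behind it; z points along the fingers, y is the line along which they close (so a half turn about z gives the same grasp; the last joint's range is limited). The gripper opens to 94 mm and grips with 3 to 60 N. Pads are 16 mm wide; open, the fingers measure 119 mm over their backs; the gripper's body (75 mm by 177 mm) begins 78 mm behind the grasp point.
Start: joints at [-1.44, 0.426, 0.074, 1.606, -0.034, 1.111, -0.067], TCP at [0.186, 0.649, 0.205] pointing down, gripper open.
Joint ranges: [-2.85, 2.85], [-0.5, 2.14], [-1.23, 1.37], [0.21, 2.46], [-1.02, 4.16], [0.16, 2.05], [-2.73, 2.73]. Speed limits (rad/s): [1.89, 1.89, 2.39, 2.39, 3.01, 3.01, 3.01].

## Interface

Orientations are given as a unit quaternion [x, y, z, w].
In Python, from bench import sensors, cams, hand_in gives the robot as it stands. The module is installed in compiled form; this text tells all that it offers.
- The arm moves only by the tool move_arm, never from a script. Its argument "increments" is text: rows parted by semicolons, each of 6 numbers parted by spaces: the shift along the tool's x, y, z each as a share of 25 mm, from -1 to 1, then the turn, a rotation vector about the tool's x, y, z each as a share of 0.08 rad, from -1 to 1. In form: x y z rx ry rz; .... A call has 1 to 12 rows; each row shifts and turns the commanded pose from where the row before left it, along the tool's axes as they then stand; what a row does not reach is not made up. A row lasts 1/10 s, in which the tool goes at most 50 mm and 8.59 degrees, less where a joint would pass 70% of its speed; a pose out of reach is approached as far as the arm can. A call with a number of a shift or a turn outside -1 to 1 is refused whole. A call with a gripper value outside its range is refused whole. "jaw" is the opening, from 0 (shut) to 1 (fully open), set as the call begins (left out, the last holds). The fingers move at their own pace and stop on an object; "newtons" is the grip in N (left out, the last holds). Time passes only in rows, so rows that do not move let the fingers close. It gives the time, the measured TCP pose, the force, the opening and the grip force at its end, in the units of the state.
- sensors.read_state(): the state, without advancing time (a new reading comes with each control period).
- cams.camera(name): name is "scene" or "side" or "wrist"; returns a dict with "frame" (420x560x3 uint8, red, green, blue), "fx", "fy", "cx", "cy" (pixels), "world_to_cam" (4x4, takes a point from world to camera coordinates). Camera axes: x right, y up, looking along -z (the intrinsics and any distortion apply to the point x, -y, -z); pixel columns grow to the right and rows downward; lengths in m; the calibration is good to about 2 mm. A picture is of the moment at which its call begins. There is no depth.
- hand_in(): hands the job in; it is judged then, once.
The state is a dict: "t": time; "q": joint angles; "joint_vel": joint speeds; "tau": joint torques, N m; "tool_pos": TCP position; "tcp_rot": TCP orientation; "force": force on the tool from outside, world axes, zero at the start; "wrist_torque": the same for the moment, N m; "opening": opening from 0.0 (shut) to 1.0 (fully open); "grasp_force": force on a finger pad.
Only numpy, scipy, OpenCV 4.12 (cv2) and the standard library are available. Lean on these libraries where they do the work, as an engineer would, in place of code of your own. Each camera call takes 0.05 s, during which the arm holds its last target. There are 200 camera calls.

## Task

One of the four cover-glass cartons on the bench shelf is empty: find out which by feeling its weight, for instance with a light nudge, and stand it upright in the grey tray. Slide the three full ones back against the shelf's rear rim and up to the end cheek, so that they stand squarely side by side with no gaps. Be gentle: the card is thin and the glass cracks, so never press or squeeze a carton with more than 15 N, never tip one over or drop it, and leave the other things on the bench alone.

Things in the scene. Friction and masses are not known exactly. Their poses are not given: they have to be found in the camera images.
- shelf: fixed low blue-painted shelf: board 170 (its x) x 370 mm (its y), top 18 mm up. Origin: centre of underside; x to the rear, away from the robot; y to its left; z up. Rear rim 12 mm thick, 35 mm above the board, inner face x = +65 mm. End cheek on the left, 12 mm thick, 60 mm above the board, x -85 to +65 mm, inner face y = +170 mm. Front and right end open. All rigid.
- carton_a: closed white card carton with a grey band, 60 (its x, front to back) x 48 (its y) x 80 mm tall; origin: centre of underside, z up. Four look alike; names a to d run from the cheek to the open right end and say nothing of weight. Each starts 18 to 45 mm short of the rear rim, up to 3 degrees askew, 10 to 35 mm from its neighbours or the cheek.
- carton_b: second carton from the cheek, same make, size and origin as carton_a. Three of the four are full of glass packs (0.30 to 0.42 kg in all); one, a different one each time, holds only a card liner (0.05 kg). Nothing else tells them apart.
- carton_c: third carton from the cheek, same make, size and origin as carton_a. Slid on the shelf (friction coefficient 0.33 to 0.51) a full carton resists with about 1 to 2 N, the empty one with about 0.2 N; a finger that also bears down on it makes it drag more.
- carton_d: fourth carton, nearest the open right end, same make, size and origin as carton_a. All cartons are loose and stiff; pushed lower than 30 mm above the board they slide without tipping.
- tray: grey plastic tray for empties, open on top, fixed to the bench: 170 mm (its x) x 140 mm (its y) x 40 mm high outside, walls 5 mm, floor 5 mm. Origin at the centre of its underside, z up.
- dropper_bottle: small amber dropper bottle, 34 mm across, 93 mm tall, loose; origin at the centre of its underside. Leave it alone.
- tube_rack: small orange test-tube rack, 70 x 140 x 56 mm with a few capped tubes standing up to 93 mm, loose; origin at the centre of its underside. Leave it alone.
- reagent_jar: amber jar with white cap, 52 mm across, 85 mm tall, loose; origin at the centre of its underside. Leave it alone.
Things that resemble listed ones, but are neither listed nor needed, are in the scene too. Of the things like the tray, leave any that is green or red; of the rest the larger one is meant.

How it is judged:
At the end, for the whole second after the job is handed in: Empty carton upright (4.5 deg) in the tray, known by its weight on it; the other three upright on the shelf, backs within 5 mm of the rear rim, square within 4 deg, packed against the cheek with at most 6 mm of gaps in all; all at rest ((((x of carton_a in the frame of tray between -0.075 and 0.075 m and y of carton_a in the frame of tray between -0.06 and 0.06 m and z of carton_a in the frame of tray below 0.012 m and angle between carton_a's own z axis and vertical below 0.08 rad and contact force between carton_a and tray between 0.15 and 1.2 N) and (x of carton_b in the frame of shelf above 0.03 m and y of carton_b in the frame of shelf between 0.044 and 0.15 m and z of carton_b in the frame of shelf between 0.014 and 0.022 m and angle between the x axis of carton_b and the x axis of shelf, either way round below 0.07 rad and angle between carton_b's own z axis and vertical below 0.05 rad) and (x of carton_c in the frame of shelf above 0.03 m and y of carton_c in the frame of shelf between 0.044 and 0.15 m and z of carton_c in the frame of shelf between 0.014 and 0.022 m and angle between the x axis of carton_c and the x axis of shelf, either way round below 0.07 rad and angle between carton_c's own z axis and vertical below 0.05 rad) and (x of carton_d in the frame of shelf above 0.03 m and y of carton_d in the frame of shelf between 0.044 and 0.15 m and z of carton_d in the frame of shelf between 0.014 and 0.022 m and angle between the x axis of carton_d and the x axis of shelf, either way round below 0.07 rad and angle between carton_d's own z axis and vertical below 0.05 rad)) or ((x of carton_b in the frame of tray between -0.075 and 0.075 m and y of carton_b in the frame of tray between -0.06 and 0.06 m and z of carton_b in the frame of tray below 0.012 m and angle between carton_b's own z axis and vertical below 0.08 rad and contact force between carton_b and tray between 0.15 and 1.2 N) and (x of carton_a in the frame of shelf above 0.03 m and y of carton_a in the frame of shelf between 0.044 and 0.15 m and z of carton_a in the frame of shelf between 0.014 and 0.022 m and angle between the x axis of carton_a and the x axis of shelf, either way round below 0.07 rad and angle between carton_a's own z axis and vertical below 0.05 rad) and (x of carton_c in the frame of shelf above 0.03 m and y of carton_c in the frame of shelf between 0.044 and 0.15 m and z of carton_c in the frame of shelf between 0.014 and 0.022 m and angle between the x axis of carton_c and the x axis of shelf, either way round below 0.07 rad and angle between carton_c's own z axis and vertical below 0.05 rad) and (x of carton_d in the frame of shelf above 0.03 m and y of carton_d in the frame of shelf between 0.044 and 0.15 m and z of carton_d in the frame of shelf between 0.014 and 0.022 m and angle between the x axis of carton_d and the x axis of shelf, either way round below 0.07 rad and angle between carton_d's own z axis and vertical below 0.05 rad)) or ((x of carton_c in the frame of tray between -0.075 and 0.075 m and y of carton_c in the frame of tray between -0.06 and 0.06 m and z of carton_c in the frame of tray below 0.012 m and angle between carton_c's own z axis and vertical below 0.08 rad and contact force between carton_c and tray between 0.15 and 1.2 N) and (x of carton_a in the frame of shelf above 0.03 m and y of carton_a in the frame of shelf between 0.044 and 0.15 m and z of carton_a in the frame of shelf between 0.014 and 0.022 m and angle between the x axis of carton_a and the x axis of shelf, either way round below 0.07 rad and angle between carton_a's own z axis and vertical below 0.05 rad) and (x of carton_b in the frame of shelf above 0.03 m and y of carton_b in the frame of shelf between 0.044 and 0.15 m and z of carton_b in the frame of shelf between 0.014 and 0.022 m and angle between the x axis of carton_b and the x axis of shelf, either way round below 0.07 rad and angle between carton_b's own z axis and vertical below 0.05 rad) and (x of carton_d in the frame of shelf above 0.03 m and y of carton_d in the frame of shelf between 0.044 and 0.15 m and z of carton_d in the frame of shelf between 0.014 and 0.022 m and angle between the x axis of carton_d and the x axis of shelf, either way round below 0.07 rad and angle between carton_d's own z axis and vertical below 0.05 rad)) or ((x of carton_d in the frame of tray between -0.075 and 0.075 m and y of carton_d in the frame of tray between -0.06 and 0.06 m and z of carton_d in the frame of tray below 0.012 m and angle between carton_d's own z axis and vertical below 0.08 rad and contact force between carton_d and tray between 0.15 and 1.2 N) and (x of carton_a in the frame of shelf above 0.03 m and y of carton_a in the frame of shelf between 0.044 and 0.15 m and z of carton_a in the frame of shelf between 0.014 and 0.022 m and angle between the x axis of carton_a and the x axis of shelf, either way round below 0.07 rad and angle between carton_a's own z axis and vertical below 0.05 rad) and (x of carton_b in the frame of shelf above 0.03 m and y of carton_b in the frame of shelf between 0.044 and 0.15 m and z of carton_b in the frame of shelf between 0.014 and 0.022 m and angle between the x axis of carton_b and the x axis of shelf, either way round below 0.07 rad and angle between carton_b's own z axis and vertical below 0.05 rad) and (x of carton_c in the frame of shelf above 0.03 m and y of carton_c in the frame of shelf between 0.044 and 0.15 m and z of carton_c in the frame of shelf between 0.014 and 0.022 m and angle between the x axis of carton_c and the x axis of shelf, either way round below 0.07 rad and angle between carton_c's own z axis and vertical below 0.05 rad))) and linear speed of each of carton_a, carton_b, carton_c, carton_d below 0.01 m/s); the robot touches nothing.
It fails at once if a carton is pressed or squeezed by the robot with more than 15 N (contact force between any of the fingers, the arm and carton_a above 15 N or contact force between any of the fingers, the arm and carton_b above 15 N or contact force between any of the fingers, the arm and carton_c above 15 N or contact force between any of the fingers, the arm and carton_d above 15 N).
It fails at once if a carton is dropped into the tray from several centimetres or pressed down on it with more than 15 N (contact force between any of carton_a, carton_b, carton_c, carton_d and tray above 15 N).
It fails at once if a carton is dropped onto the shelf from more than about 1.5 cm (impact above 80 N) (contact force between any of carton_a, carton_b, carton_c, carton_d and shelf above 80 N).
It fails at once if a carton is tipped by more than about 25 degrees (angle between any of carton_a, carton_b, carton_c, carton_d's own z axis and vertical above 0.44 rad).
It fails at once if the dropper bottle, the tube rack or the reagent jar is moved by more than 15 mm (distance of any of dropper_bottle, tube_rack, reagent_jar from where it was at the start of the episode above 0.015 m).
It also fails if it takes over 72 s, if anything falls off the work surface, if the arm or the gripper's body presses on something with over 40 N, if the wrist force passes 120 N, or if a joint passes its speed limit or range.

## Working session

There is one attempt and no reset: what is moved stays moved. The work goes in short steps, Python scripts to look and compute and a tool call to move; the robot and the scene stay as the last step left them, time stands still between calls to the robot, and variables do not carry over. Pictures are saved under pics/ and viewed, at most 10 in all, crops included, and the job is handed in when it is done.

Besides the shell and the picture viewer there is one more tool, called after "Call:" in YAML: its name, and indented under it one key for each argument. move_arm: Moves the arm, as the interface text tells. Shift numbers are shares of 25 mm and turn numbers shares of 0.08 rad, none past 1 either way. Its arguments: {"type":"object","properties":{"increments":{"type":"string"},"jaw":{"type":"number"},"newtons":{"type":"number"}},"required":["increments"]}

```bash
mkdir -p pics
cat > h.py <<'E'
import numpy as np, cv2
from bench import sensors, cams
def shot(n,f):
    c=cams.camera(n); cv2.imwrite('pics/'+f,cv2.cvtColor(c['frame'],cv2.COLOR_RGB2BGR))
    np.savez('pics/'+f+'.npz',**c); return c
def px(c,p):
    p=np.atleast_2d(p); q=(np.array(c['world_to_cam'])@np.c_[p,np.ones(len(p))].T).T
    return np.c_[c['fx']*q[:,0]/-q[:,2]+c['cx'], c['fy']*-q[:,1]/-q[:,2]+c['cy']]
def ray(c,uv,z):
    uv=np.atleast_2d(uv).astype(float);M=np.array(c['world_to_cam']);R=M[:3,:3];o=-R.T@M[:3,3]
    d=np.c_[(uv[:,0]-c['cx'])/c['fx'],-(uv[:,1]-c['cy'])/c['fy'],-np.ones(len(uv))]@R
    return o+d*((z-o[2])/d[:,2])[:,None]
E
python3 - <<'E'
from h import *
s=sensors.read_state(); print(s)
for n in ('scene','side'):
    c=shot(n,n+'0.png'); print(n,c.keys(),c['fx'],c['cx'],c['cy']); M=np.array(c['world_to_cam']); print(-M[:3,:3].T@M[:3,3])
E
```

```text
{'t': 0.0, 'q': array([-1.44051123,  0.42673452,  0.07380833,  1.6066138 , -0.03407764,
        1.11081141, -0.06708644]), 'joint_vel': array([-0.00026722,  0.00024322,  0.00072152,  0.00180454,  0.00040506,
        0.00051374,  0.00094899]), 'tau': array([-6.50541606e-04, -9.35832596e+01,  3.66606429e+00, -4.54191506e+01,
       -4.88959160e-02,  2.01791298e-02,  1.08173801e-04]), 'tool_pos': array([0.18628809, 0.64831647, 0.20476968]), 'tcp_rot': array([ 1.39421641e-01,  9.90232891e-01, -6.53230382e-04, -4.17549689e-05]), 'force': array([ 0.117491  , -0.02321579,  0.70476862]), 'wrist_torque': array([ 0.05529361, -0.00950703, -0.02583621]), 'grasp_force': 0.0, 'opening': 1.0011569519997725}
scene dict_keys(['frame', 'fx', 'fy', 'cx', 'cy', 'world_to_cam']) 498.9519979170215 286.976087754811 211.58213117178138
[ 1.28417371 -0.00787305  1.08857543]
side dict_keys(['frame', 'fx', 'fy', 'cx', 'cy', 'world_to_cam']) 401.34987933929534 288.8515332131874 214.67463083202148
[ 0.31158033 -0.7238994   0.79754021]
```

View pics/scene0.png

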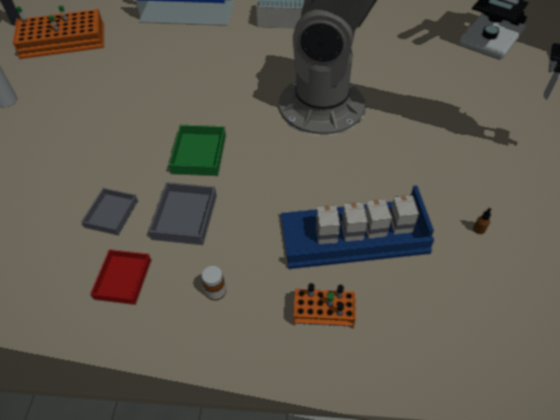

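View pics/side0.png

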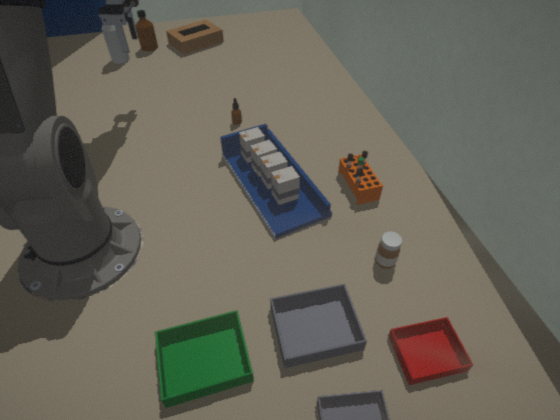

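The scene view shows the shelf at about (283–432, 190–265) with four cartons at columns 328, 355, 378 and 404, and the cheek at column 420. The larger grey tray is at about (183, 212), the rack at (325, 307), the jar at (212, 282) and the dropper at (482, 222). The side view agrees.

Run:
```python
from h import *
c=np.load('pics/scene0.png.npz')
f=cv2.cvtColor(c['frame'],cv2.COLOR_RGB2BGR)
a=cv2.resize(f[185:275,275:440],None,fx=4.8,fy=4.8,interpolation=cv2.INTER_CUBIC)
cv2.imwrite('pics/crop1.png',np.clip(a*1.6,0,255).astype('uint8')); print(a.shape)
P=lambda uv,z:print(ray(c,uv,z).round(3))
P([[283,212],[288,262]],.018);P([[404,203],[378,206],[355,209],[328,212]],.098)
print('tray rim');P([[165,184],[215,186],[198,242],[149,236]],.04)
print('jar');P([[212,272]],.085);print('rack');P([[296,290],[354,291]],.056);print('drop');P([[482,229]],0)
c=np.load('pics/side0.png.npz')
print('side tray');P([[270,294],[347,287],[364,346],[283,363]],.04);print('rack');P([[340,162]],.056)
print('shelf');P([[277,231]],.018)
```

```text
(432, 792, 3)
[[ 0.465 -0.088  0.018]
 [ 0.622 -0.062  0.018]]
[[0.476 0.222 0.098]
 [0.491 0.156 0.098]
 [0.504 0.098 0.098]
 [0.519 0.031 0.098]]
tray rim
[[ 0.408 -0.421  0.04 ]
 [ 0.405 -0.281  0.04 ]
 [ 0.593 -0.293  0.04 ]
 [ 0.584 -0.422  0.04 ]]
jar
[[ 0.704 -0.233  0.085]]
rack
[[ 0.721 -0.036  0.056]
 [ 0.714  0.098  0.056]]
drop
[[0.471 0.446 0.   ]]
side tray
[[ 0.411 -0.273  0.04 ]
 [ 0.579 -0.302  0.04 ]
 [ 0.56  -0.438  0.04 ]
 [ 0.397 -0.427  0.04 ]]
rack
[[0.709 0.082 0.056]]
shelf
[[ 0.477 -0.087  0.018]]
```

View pics/crop1.png

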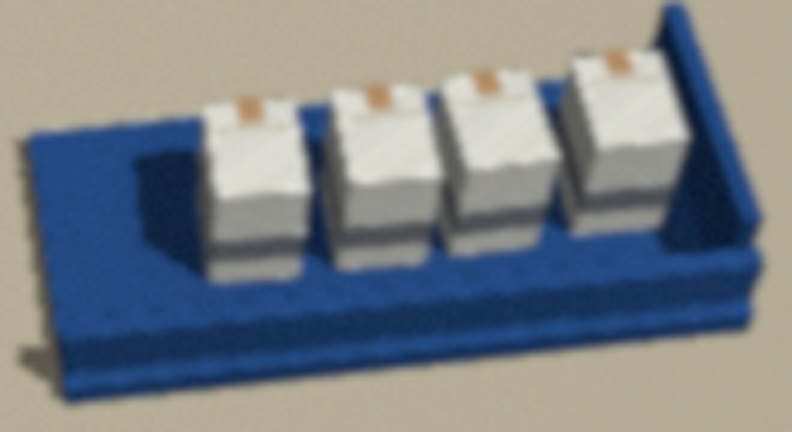

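The enlarged crop shows the board's front-right corner at (33,134), the rear bottom edge from (68,402) to (747,328), and the four carton tops. Next I fit the shelf and the cartons.

```bash
cat > fit.py <<'E'
from h import *
from scipy.optimize import least_squares
def T(p,l):
    l=np.array(l,float);c,s=np.cos(p[2]),np.sin(p[2])
    return np.c_[p[0]+c*l[:,0]-s*l[:,1],p[1]+s*l[:,0]+c*l[:,1],l[:,2]]
def fit(c,loc,uv,p0):
    r=least_squares(lambda p:(px(c,T(p,loc))-uv).ravel(),p0,loss='soft_l1');return r.x,r.fun.reshape(-1,2).round(1)
E
python3 - <<'E'
from fit import *
c=np.load('pics/scene0.png.npz')
u=lambda a:np.array(a)/4.8+[275,185]
p,r=fit(c,[[-.085,-.185,.018],[.085,-.185,0],[.085,.185,0],[-.085,.182,.078],[.065,.182,.078]],u([[33,134],[68,402],[747,328],[683,4],[760,216]]),[.5,.1,0])
print(p,r.tolist())
R=lambda w:np.array([[np.cos(w),-np.sin(w)],[np.sin(w),np.cos(w)]])
for n,q in dict(d=[[203,103],[300,101],[310,189],[212,196],[300,278],[210,280]],c=[[331,90],[426,86],[440,177],[338,186],[431,264],[336,271]],b=[[443,76],[532,70],[558,158],[456,170],[540,244],[450,254]],a=[[570,55],[655,51],[688,140],[580,151],[664,226],[572,236]]).items():
    L=[[-.03,-.024,.098],[-.03,.024,.098],[.03,.024,.098],[.03,-.024,.098],[.03,.024,.018],[.03,-.024,.018]]
    k,r=fit(c,L,u(q),[.5,.1,0]); print(n,k.round(4),'shelf',(R(-p[2])@(k[:2]-p[:2])).round(4),round(k[2]-p[2],3),abs(r).max())
E
```

```text
[0.51317653 0.10445512 0.19799913] [[-1.1, -0.8], [-0.6, 0.6], [0.3, 0.4], [0.1, -1.3], [1.1, 0.1]]
d [0.5293 0.0322 0.1205] shelf [ 0.0016 -0.074 ] -0.078 0.8
c [0.5166 0.099  0.1384] shelf [ 0.0022 -0.006 ] -0.06 2.1
b [0.5012 0.1584 0.187 ] shelf [-0.0011  0.0552] -0.011 2.3
a [0.4839 0.2254 0.185 ] shelf [-0.0049  0.1244] -0.013 3.4
```

```bash
cat > plan.py <<'E'
# plan.py x y z yaw [rows] : S prefix -> shelf-local x y ; yaw = world angle of tool y
import sys
from h import *
from scipy.spatial.transform import Rotation as Ro
S=np.array([.5132,.1045,.198])
def loc(x,y): c,s=np.cos(S[2]),np.sin(S[2]); return S[0]+c*x-s*y,S[1]+s*x+c*y
def tolocal(p): c,s=np.cos(S[2]),np.sin(S[2]); d=np.array(p[:2])-S[:2]; return np.array([c*d[0]+s*d[1],-s*d[0]+c*d[1],p[2]])
if __name__=='__main__':
    a=sys.argv[1:]; shelf=a[0]=='S'; a=[float(v) for v in a[shelf:]]
    x,y=loc(*a[:2]) if shelf else a[:2]
    s=sensors.read_state(); R=Ro.from_quat(s['tcp_rot']); d=np.array([x,y,a[2]])-s['tool_pos']
    ty=np.array([np.cos(a[3]),np.sin(a[3]),0]);tz=np.array([0,0,-1.]);G=Ro.from_matrix(np.c_[np.cross(ty,tz),ty,tz])
    v=(R.inv()*G).as_rotvec(); n=max(1,int(np.ceil(max(np.linalg.norm(d)/.0249,np.linalg.norm(v)/.0795))))
    if len(a)>4:n=max(n,int(a[4]))
    print('t',s['t'],'local now',tolocal(s['tool_pos']).round(4),'F',s['force'].round(2),'rows',n)
    for i in range(n):
        w=R.inv().apply(d/n)/.025; print(*[f'{k:.2f}' for k in np.r_[w,v/n/.08]],end=';\n'if i%12==11 else '; '); R=R*Ro.from_rotvec(v/n)
E
python3 plan.py S -.06 0.03 .2 .198
```

```text
t 0.1 local now [-0.2135  0.5976  0.2049] F [ 0.02  0.63 -0.55] rows 24
-0.66 -0.72 0.01 -0.00 0.00 0.57; -0.69 -0.69 0.01 -0.00 0.00 0.57; -0.73 -0.66 0.01 -0.00 0.00 0.57; -0.75 -0.63 0.01 -0.00 0.00 0.57; -0.78 -0.59 0.01 -0.00 0.00 0.57; -0.81 -0.55 0.01 -0.00 0.00 0.57; -0.83 -0.52 0.01 -0.00 0.00 0.57; -0.86 -0.48 0.01 -0.00 0.00 0.57; -0.88 -0.44 0.01 -0.00 0.00 0.57; -0.90 -0.40 0.01 -0.00 0.00 0.57; -0.91 -0.36 0.01 -0.00 0.00 0.57; -0.93 -0.32 0.01 -0.00 0.00 0.57;
-0.94 -0.27 0.01 -0.00 0.00 0.57; -0.95 -0.23 0.01 -0.00 0.00 0.57; -0.96 -0.19 0.01 -0.00 0.00 0.57; -0.97 -0.14 0.01 -0.00 0.00 0.57; -0.98 -0.10 0.01 -0.00 0.00 0.57; -0.98 -0.05 0.01 -0.00 0.00 0.57; -0.98 -0.01 0.01 -0.00 0.00 0.57; -0.98 0.04 0.01 -0.00 0.00 0.57; -0.98 0.08 0.01 -0.00 0.00 0.57; -0.97 0.12 0.01 -0.00 0.00 0.57; -0.97 0.17 0.01 -0.00 0.00 0.57; -0.96 0.21 0.01 -0.00 0.00 0.57;
```

Call:
move_arm:
  increments: "-0.66 -0.72 0 0 0 0.57; -0.69 -0.69 0 0 0 0.57; -0.73 -0.66 0 0 0 0.57; -0.75 -0.63 0 0 0 0.57; -0.78 -0.59 0 0 0 0.57; -0.81 -0.55 0 0 0 0.57; -0.83 -0.52 0 0 0 0.57; -0.86 -0.48 0 0 0 0.57; -0.88 -0.44 0 0 0 0.57; -0.9 -0.4 0 0 0 0.57; -0.91 -0.36 0 0 0 0.57; -0.93 -0.32 0 0 0 0.57"
  jaw: 0
  newtons: 5

```text
t: 1.3
tool_pos: [0.3181, 0.3835, 0.2055]
tcp_rot: [0.403, 0.915, -0.0, -0.0]
force: [-0.5, -0.0, 0.2]
opening: 0.023
grasp_force: 0.0
```

Call:
move_arm:
  increments: "-0.94 -0.27 0 0 0 0.57; -0.95 -0.23 0 0 0 0.57; -0.96 -0.19 0 0 0 0.57; -0.97 -0.14 0 0 0 0.57; -0.98 -0.1 0 0 0 0.57; -0.98 -0.05 0 0 0 0.57; -0.98 0 0 0 0 0.57; -0.98 0.04 0 0 0 0.57; -0.98 0.08 0 0 0 0.57; -0.97 0.12 0 0 0 0.57; -0.97 0.17 0 0 0 0.57; -0.96 0.21 0 0 0 0.57; 0 0 0 0 0 0"

```text
schema error: expected 1 to 12 rows
```

```bash
python3 plan.py S -.06 0.03 .2 .198
python3 - <<'E'
from h import *
c=shot('wrist','w0.png');M=c['world_to_cam'];print(-M[:3,:3].T@M[:3,3],c['fx'])
E
```

```text
t 1.3 local now [-0.1365  0.3119  0.2055] F [-0.47 -0.03  0.22] rows 12
-0.94 -0.27 0.02 -0.00 -0.00 0.56; -0.95 -0.22 0.02 -0.00 -0.00 0.56; -0.96 -0.18 0.02 -0.00 -0.00 0.56; -0.96 -0.14 0.02 -0.00 -0.00 0.56; -0.97 -0.09 0.02 -0.00 -0.00 0.56; -0.97 -0.05 0.02 -0.00 -0.00 0.56; -0.97 -0.01 0.02 -0.00 -0.00 0.56; -0.97 0.04 0.02 -0.00 -0.00 0.56; -0.97 0.08 0.02 -0.00 -0.00 0.56; -0.97 0.13 0.02 -0.00 -0.00 0.56; -0.96 0.17 0.02 -0.00 -0.00 0.56; -0.95 0.21 0.02 -0.00 -0.00 0.56;
[0.27224924 0.43354662 0.38479719] 335.5612895861537
```

View pics/w0.png

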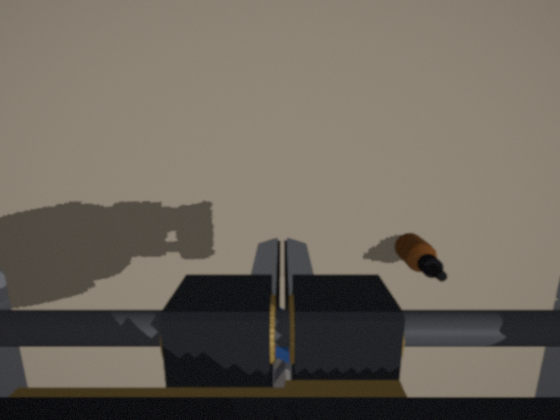

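The move was refused for having too many rows, so the wrist picture only shows bare bench and the dropper at (420, 255). The wrist camera looks toward tool +x, which will be shelf +y, so I'll hover to the right of the cartons.

```bash
python3 plan.py S -.02 -.1 .26 .198
```

```text
t 1.35 local now [-0.1352  0.3081  0.2055] F [ 3.01 -3.63 -0.66] rows 18
-0.91 -0.24 -0.12 -0.00 0.00 0.37; -0.92 -0.22 -0.12 -0.00 0.00 0.37; -0.92 -0.19 -0.12 -0.00 0.00 0.37; -0.93 -0.16 -0.12 -0.00 0.00 0.37; -0.93 -0.13 -0.12 -0.00 0.00 0.37; -0.94 -0.11 -0.12 -0.00 0.00 0.37; -0.94 -0.08 -0.12 -0.00 0.00 0.37; -0.94 -0.05 -0.12 -0.00 0.00 0.37; -0.94 -0.02 -0.12 -0.00 0.00 0.37; -0.94 0.01 -0.12 -0.00 0.00 0.37; -0.94 0.03 -0.12 -0.00 0.00 0.37; -0.94 0.06 -0.12 -0.00 0.00 0.37;
-0.94 0.09 -0.12 -0.00 0.00 0.37; -0.93 0.12 -0.12 -0.00 0.00 0.37; -0.93 0.15 -0.12 -0.00 0.00 0.37; -0.93 0.17 -0.12 -0.00 0.00 0.37; -0.92 0.20 -0.12 -0.00 0.00 0.37; -0.91 0.23 -0.12 -0.00 0.00 0.37;
```

Call:
move_arm:
  increments: "-0.91 -0.24 -0.12 0 0 0.37; -0.92 -0.22 -0.12 0 0 0.37; -0.92 -0.19 -0.12 0 0 0.37; -0.93 -0.16 -0.12 0 0 0.37; -0.93 -0.13 -0.12 0 0 0.37; -0.94 -0.11 -0.12 0 0 0.37; -0.94 -0.08 -0.12 0 0 0.37; -0.94 -0.05 -0.12 0 0 0.37; -0.94 -0.02 -0.12 0 0 0.37; -0.94 0.01 -0.12 0 0 0.37; -0.94 0.03 -0.12 0 0 0.37; -0.94 0.06 -0.12 0 0 0.37"

```text
t: 2.55
tool_pos: [0.4494, 0.1332, 0.2417]
tcp_rot: [0.558, 0.83, 0.0, 0.0]
force: [1.0, -0.2, 1.1]
opening: 0.008
grasp_force: 0.0
```

Call:
move_arm:
  increments: "-0.94 0.09 -0.12 0 0 0.37; -0.93 0.12 -0.12 0 0 0.37; -0.93 0.15 -0.12 0 0 0.37; -0.93 0.17 -0.12 0 0 0.37; -0.92 0.2 -0.12 0 0 0.37; -0.91 0.23 -0.12 0 0 0.37; 0 0 0 0 0 0; 0 0 0 0 0 0"

```text
t: 3.35
tool_pos: [0.5146, 0.0093, 0.2593]
tcp_rot: [0.629, 0.777, -0.0, -0.0]
force: [-0.3, 0.9, -0.2]
opening: 0.005
grasp_force: 0.0
```

```bash
python3 plan.py S -.02 -.1 .26 .198
python3 - <<'E'
from h import *
c=shot('wrist','w1.png')
E
```

```text
t 3.35 local now [-0.0173 -0.0936  0.2593] F [-0.27  0.94 -0.21] rows 1
-0.25 -0.11 -0.03 -0.01 0.01 0.14;
```

View pics/w1.png

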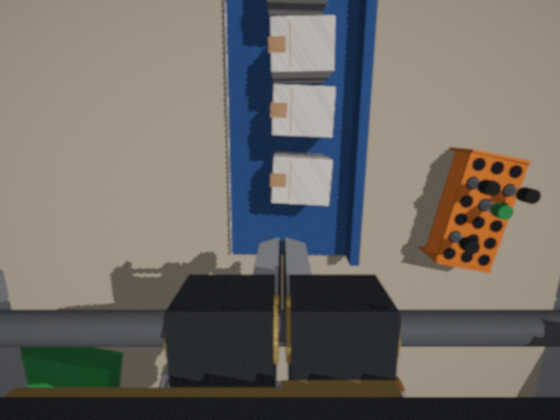

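The wrist view shows the shelf with corners at (233, 255) and (361, 266), and carton tops d, c and b at rows 180, 110 and 45. I refit with it.

Run:
```python
from fit import *
c=np.load('pics/w1.png.npz')
# shelf with front-edge / rim-line points as line constraints (free y)
pts=[([-.085,-.185,.018],(233,255)),([.077,-.185,.053],(361,266)),([.065,-.185,.053],(351,263))]
ln=[(-.085,.018,(226,3)),(.077,.053,(379,3))]
def f(q):
    p=q[:3];L=[a for a,_ in pts]+[[x,q[3+i],z] for i,(x,z,_) in enumerate(ln)]
    return (px(c,T(p,L))-np.array([b for _,b in pts]+[l[2] for l in ln])).ravel()
r=least_squares(f,[.513,.104,.198,.1,.1]);p=r.x[:3];print(p,r.fun.round(1))
R=lambda w:np.array([[np.cos(w),-np.sin(w)],[np.sin(w),np.cos(w)]])
for n,q in dict(d=[[274,152],[331,155],[331,206],[270,203]],c=[[273,85],[335,86],[334,137],[270,134]],b=[[270,17],[335,15],[334,72],[268,72]]).items():
    L=[[-.03,.024,.098],[.03,.024,.098],[.03,-.024,.098],[-.03,-.024,.098]]
    k,r=fit(c,L,q,[.5,.1,.2]); print(n,k.round(4),'shelf',(R(-p[2])@(k[:2]-p[:2])).round(4),round(k[2]-p[2],3),abs(r).max())
```

```text
[0.51656025 0.10384665 0.2006449 ] [ 0.3 -1.1 -0.  -1.   0.2  2.   0.1 -0.  -0.4 -0. ]
d [0.53   0.0323 0.173 ] shelf [-0.0011 -0.0728] -0.028 3.0
c [0.5168 0.0976 0.1788] shelf [-0.001  -0.0062] -0.022 1.9
b [0.5028 0.1554 0.2156] shelf [-0.0032  0.0533] 0.015 2.3
```

```bash
sed -i 's/^S=.*/S=np.array([.5155,.104,.200])/' plan.py; python3 plan.py S -.072 -.073 .036 .2
```

```text
t 3.4 local now [-0.0198 -0.0919  0.2593] F [-0.96 -0.06 -0.49] rows 10
0.08 -0.21 0.89 -0.00 0.00 0.01; 0.08 -0.21 0.89 -0.00 0.00 0.01; 0.08 -0.21 0.89 -0.00 0.00 0.01; 0.08 -0.21 0.89 -0.00 0.00 0.01; 0.08 -0.21 0.89 -0.00 0.00 0.01; 0.08 -0.21 0.89 -0.00 0.00 0.01; 0.08 -0.21 0.89 -0.00 0.00 0.01; 0.08 -0.21 0.89 -0.00 0.00 0.01; 0.08 -0.21 0.89 -0.00 0.00 0.01; 0.08 -0.21 0.89 -0.00 0.00 0.01;
```

Call:
move_arm:
  increments: "0.38 -0.9 0.2 0 0 0.05; 0.38 -0.9 0.3 0 0 0.05; 0 -0.29 0.9 0 0 0; 0 0 0.9 0 0 0; 0 0 0.9 0 0 0; 0 0 0.9 0 0 0; 0 0 0.9 0 0 0; 0 0 0.9 0 0 0; 0 0 0.9 0 0 0; 0 0 0.9 0 0 0; 0 0 0.9 0 0 0; 0 0 0.3 0 0 0"

```text
t: 4.6
tool_pos: [0.4581, 0.0183, 0.0353]
tcp_rot: [0.631, 0.776, -0.001, -0.001]
force: [0.4, -0.4, 0.2]
opening: 0.003
grasp_force: 0.0
```

Call:
move_arm:
  increments: "0 0 0.2 0 0 0; 0 0 0 0 0 0; 0 0.2 0 0 0 0; 0 0.2 0 0 0 0; 0 0.2 0 0 0 0"

```text
t: 5.1
tool_pos: [0.4751, 0.0212, 0.0326]
tcp_rot: [0.632, 0.775, 0.001, 0.0]
force: [-0.4, -1.1, -0.4]
opening: 0.007
grasp_force: 0.0
```

```bash
python3 plan.py S -.045 -.073 .036 .2
```

```text
t 5.1 local now [-0.0561 -0.0731  0.0326] F [-0.44 -1.05 -0.44] rows 1
0.00 0.44 -0.14 0.02 -0.00 0.04;
```

Call:
move_arm:
  increments: "0 0.2 -0.1 0 0 0; 0 0.2 0 0 0 0; 0 0.1 0 0 0 0; 0 0.1 0 0 0 0; 0 0.1 0 0 0 0; 0 0.1 0 0 0 0"

```text
t: 5.7
tool_pos: [0.4937, 0.0249, 0.0344]
tcp_rot: [0.632, 0.775, -0.0, -0.0]
force: [-0.1, -0.2, -0.6]
opening: 0.007
grasp_force: 0.1
```

Call:
move_arm:
  increments: "0 0.08 0 0 0 0"

```text
t: 5.8
tool_pos: [0.4958, 0.0253, 0.0344]
tcp_rot: [0.632, 0.775, -0.0, -0.0]
force: [-0.6, -0.3, -0.2]
opening: 0.004
grasp_force: 0.1
```

Call:
move_arm:
  increments: "0 0.08 0 0 0 0"

```text
t: 5.9
tool_pos: [0.4976, 0.0257, 0.0344]
tcp_rot: [0.632, 0.775, -0.0, -0.0]
force: [-0.6, 0.1, 0.0]
opening: 0.007
grasp_force: 0.1
```

Call:
move_arm:
  increments: "0 0.08 0 0 0 0"

```text
t: 6.0
tool_pos: [0.4996, 0.0261, 0.0345]
tcp_rot: [0.632, 0.775, -0.0, -0.0]
force: [0.8, -0.2, -0.1]
opening: 0.006
grasp_force: 0.1
```

Call:
move_arm:
  increments: "0 0.08 0 0 0 0"

```text
t: 6.1
tool_pos: [0.5016, 0.0265, 0.0345]
tcp_rot: [0.632, 0.775, -0.0, -0.0]
force: [0.2, -0.3, -0.2]
opening: 0.009
grasp_force: 0.1
```

Call:
move_arm:
  increments: "0 0.08 0 0 0 0"

```text
t: 6.2
tool_pos: [0.5036, 0.0269, 0.0345]
tcp_rot: [0.632, 0.775, -0.0, -0.0]
force: [-0.2, -0.0, -0.5]
opening: 0.003
grasp_force: 0.1
```

Call:
move_arm:
  increments: "0 0.08 0 0 0 0"

```text
t: 6.3
tool_pos: [0.5055, 0.0273, 0.0345]
tcp_rot: [0.632, 0.775, -0.0, -0.0]
force: [-0.3, -0.4, 0.1]
opening: 0.004
grasp_force: 0.1
```

Call:
move_arm:
  increments: "0 0.08 0 0 0 0"

```text
t: 6.4
tool_pos: [0.5075, 0.0278, 0.0345]
tcp_rot: [0.632, 0.775, -0.0, 0.0]
force: [-0.3, -0.4, -0.2]
opening: 0.002
grasp_force: 0.1
```

Call:
move_arm:
  increments: "0 0.08 0 0 0 0"

```text
t: 6.5
tool_pos: [0.5094, 0.0282, 0.0345]
tcp_rot: [0.632, 0.775, -0.0, -0.0]
force: [-0.2, -0.0, 0.3]
opening: 0.003
grasp_force: 0.1
```

```bash
python3 plan.py S -.075 -.006 .036 .2
```

```text
t 6.5 local now [-0.021  -0.0731  0.0345] F [-0.18 -0.03  0.34] rows 4
0.67 -0.54 -0.02 -0.00 -0.00 0.01; 0.67 -0.54 -0.02 -0.00 -0.00 0.01; 0.67 -0.54 -0.02 -0.00 -0.00 0.01; 0.67 -0.54 -0.02 -0.00 -0.00 0.01;
```

Call:
move_arm:
  increments: "0 -0.8 0 0 0 0; 0 -0.8 0 0 0 0; 0.6 -0.2 0 0 0 0; 0.8 0 0 0 0 0; 0.8 0 0 0 0 0; 0.48 0 -0.05 0 0 0; 0 0.2 0 0 0 0; 0 0.1 0 0 0 0; 0 0.1 0 0 0 0; 0 0.1 0 0 0 0"

```text
t: 7.5
tool_pos: [0.4644, 0.0864, 0.0357]
tcp_rot: [0.632, 0.775, -0.0, 0.0]
force: [-0.2, -0.1, 0.1]
opening: 0.007
grasp_force: 0.0
```

Call:
move_arm:
  increments: "0 0.1 0 0 0 0; 0 0.1 0 0 0 0; 0 0.1 0 0 0 0; 0 0.08 0 0 0 0"

```text
t: 7.9
tool_pos: [0.4735, 0.089, 0.0357]
tcp_rot: [0.632, 0.775, -0.0, 0.0]
force: [-0.3, -0.2, -0.6]
opening: 0.012
grasp_force: 0.0
```

Call:
move_arm:
  increments: "0 0.08 0 0 0 0"

```text
t: 8.0
tool_pos: [0.4753, 0.0895, 0.0357]
tcp_rot: [0.632, 0.775, -0.0, -0.0]
force: [-1.6, -0.4, 0.1]
opening: 0.007
grasp_force: 0.8
```

Call:
move_arm:
  increments: "0 0.08 0 0 0 0"

```text
t: 8.1
tool_pos: [0.4771, 0.0898, 0.0357]
tcp_rot: [0.632, 0.775, -0.0, -0.0]
force: [-1.0, 0.1, 1.2]
opening: 0.003
grasp_force: 0.8
```

Call:
move_arm:
  increments: "0 0.08 0 0 0 0"

```text
t: 8.2
tool_pos: [0.4791, 0.0903, 0.0357]
tcp_rot: [0.632, 0.775, -0.0, -0.0]
force: [-1.4, 0.2, 0.6]
opening: 0.002
grasp_force: 0.7
```

Call:
move_arm:
  increments: "0 0.08 0 0 0 0"

```text
t: 8.3
tool_pos: [0.4811, 0.0907, 0.0357]
tcp_rot: [0.632, 0.775, -0.0, -0.0]
force: [-1.0, -0.8, 0.0]
opening: 0.006
grasp_force: 0.7
```

Call:
move_arm:
  increments: "0 0.08 0 0 0 0"

```text
t: 8.4
tool_pos: [0.4832, 0.0912, 0.0357]
tcp_rot: [0.632, 0.775, -0.0, -0.0]
force: [-2.4, -0.5, 0.8]
opening: 0.005
grasp_force: 0.7
```

```bash
python3 plan.py S -.075 .053 .036 .2
```

```text
t 8.4 local now [-0.0342 -0.0062  0.0357] F [-2.35 -0.5   0.77] rows 3
0.79 -0.54 -0.00 -0.00 0.00 0.01; 0.79 -0.54 -0.00 -0.00 0.00 0.01; 0.79 -0.54 -0.00 -0.00 0.00 0.01;
```

Call:
move_arm:
  increments: "0 0.2 0 0 0 0; 0 0.2 0 0 0 0; 0 0.2 0 0 0 0; 0 0.15 0 0 0 0; 0 0.08 0 0 0 0; 0 0.04 0 0 0 0; 0 0.04 0 0 0 0"

```text
t: 9.1
tool_pos: [0.5053, 0.0956, 0.0357]
tcp_rot: [0.632, 0.775, -0.0, -0.0]
force: [-0.9, -0.5, 1.1]
opening: 0.005
grasp_force: 0.7
```

Call:
move_arm:
  increments: "0 0.04 0 0 0 0"

```text
t: 9.2
tool_pos: [0.5063, 0.0959, 0.0357]
tcp_rot: [0.632, 0.775, -0.0, -0.0]
force: [-2.0, -0.4, 0.9]
opening: 0.004
grasp_force: 0.7
```

Call:
move_arm:
  increments: "0 0.04 0 0 0 0"

```text
t: 9.3
tool_pos: [0.5073, 0.0961, 0.0358]
tcp_rot: [0.632, 0.775, 0.0, -0.0]
force: [-1.2, -0.1, -0.0]
opening: 0.004
grasp_force: 0.7
```

```bash
python3 plan.py S -.075 .053 .036 .2
```

```text
t 9.3 local now [-0.0096 -0.0061  0.0358] F [-1.22 -0.15 -0.04] rows 4
0.59 -0.65 -0.00 -0.00 -0.00 0.01; 0.59 -0.65 -0.00 -0.00 -0.00 0.01; 0.59 -0.65 -0.00 -0.00 -0.00 0.01; 0.59 -0.65 -0.00 -0.00 -0.00 0.01;
```

Not yet at the rim, so I step on in 1 mm increments, watching the force.

Call:
move_arm:
  increments: "0 0.04 0 0 0 0; 0 0.02 0 0 0 0"

```text
t: 9.5
tool_pos: [0.5088, 0.0964, 0.0357]
tcp_rot: [0.632, 0.775, -0.0, -0.0]
force: [-3.6, -0.3, 2.4]
opening: 0.004
grasp_force: 2.0
```

Call:
move_arm:
  increments: "0 0.03 0 0 0 0"

```text
t: 9.6
tool_pos: [0.5089, 0.0966, 0.0356]
tcp_rot: [0.632, 0.775, -0.0, -0.0]
force: [-8.9, -0.4, 5.0]
opening: 0.004
grasp_force: 3.9
```

Call:
move_arm:
  increments: "0 0.02 0 0 0 0"

```text
t: 9.7
tool_pos: [0.5089, 0.0965, 0.0355]
tcp_rot: [0.632, 0.775, -0.001, -0.001]
force: [-9.4, -1.5, 5.1]
opening: 0.004
grasp_force: 4.8
```

Call:
move_arm:
  increments: "0 -0.6 0 0 0 0; 0 -0.9 0 0 0 0; 0 -0.9 0 0 0 0; 0.8 -0.2 0 0 0 0; 0.8 0 0 0 0 0; 0.75 0 0 0 0 0; 0 0.3 0 0 0 0; 0 0.3 0 0 0 0; 0 0.2 0 0 0 0"

```text
t: 10.6
tool_pos: [0.4553, 0.1447, 0.0358]
tcp_rot: [0.632, 0.775, 0.0, 0.0]
force: [0.7, 0.1, -0.8]
opening: 0.005
grasp_force: 0.0
```

Call:
move_arm:
  increments: "0 0.2 0 0 0 0; 0 0.2 0 0 0 0; 0 0.2 0 0 0 0; 0 0.2 0 0 0 0"

```text
t: 11.0
tool_pos: [0.4739, 0.149, 0.0357]
tcp_rot: [0.632, 0.775, -0.0, -0.0]
force: [-1.1, -0.3, 0.9]
opening: 0.004
grasp_force: 0.9
```

```bash
python3 plan.py S -.0085 .0535 .036 .2
```

```text
t 11.0 local now [-0.0318  0.0523  0.0357] F [-1.1  -0.26  0.9 ] rows 1
0.04 0.93 -0.01 -0.01 0.00 0.03;
```

Call:
move_arm:
  increments: "0 0.2 0 0 0 0; 0 0.2 0 0 0 0; 0 0.2 0 0 0 0; 0 0.15 0 0 0 0; 0 0.05 0 0 0 0; 0 0 0 0 0 0"

```text
t: 11.6
tool_pos: [0.4936, 0.1532, 0.0357]
tcp_rot: [0.632, 0.775, 0.0, 0.0]
force: [-0.8, 0.2, -0.1]
opening: 0.004
grasp_force: 0.0
```

```bash
python3 plan.py S -.0085 .0535 .036 .2
```

```text
t 11.6 local now [-0.0117  0.0526  0.0357] F [-0.76  0.25 -0.11] rows 1
0.04 0.13 -0.01 0.00 0.00 0.04;
```

Call:
move_arm:
  increments: "0 0.06 0 0 0 0; 0 0.04 0 0 0 0; 0 0.03 0 0 0 0"

```text
t: 11.9
tool_pos: [0.4964, 0.1539, 0.0357]
tcp_rot: [0.632, 0.775, -0.0, -0.0]
force: [-1.9, -0.5, 0.3]
opening: 0.004
grasp_force: 0.9
```

Call:
move_arm:
  increments: "0 0.03 0 0 0 0"

```text
t: 12.0
tool_pos: [0.4972, 0.154, 0.0357]
tcp_rot: [0.632, 0.775, -0.0, -0.0]
force: [-1.0, -0.4, 0.2]
opening: 0.007
grasp_force: 0.9
```

```bash
python3 plan.py S -.0085 .0535 .036 .2
```

```text
t 12.0 local now [-0.008   0.0526  0.0357] F [-0.96 -0.42  0.21] rows 1
0.03 -0.02 -0.01 -0.00 -0.00 0.04;
```

Call:
move_arm:
  increments: "0 0.03 0 0 0 0; 0 0 0 0 0 0"

```text
t: 12.2
tool_pos: [0.4973, 0.1542, 0.0356]
tcp_rot: [0.632, 0.775, -0.0, -0.0]
force: [-3.8, -0.1, 2.0]
opening: 0.01
grasp_force: 2.5
```

Call:
move_arm:
  increments: "0 0.02 0 0 0 0; 0 0 0 0 0 0"

```text
t: 12.4
tool_pos: [0.4974, 0.1542, 0.0355]
tcp_rot: [0.632, 0.775, -0.001, -0.001]
force: [-7.6, -0.2, 4.3]
opening: 0.0
grasp_force: 3.8
```

Call:
move_arm:
  increments: "0 -0.6 0 0 0 0; 0 -0.9 0 0 0 0; 0 -0.9 0 0 0 0; 0.9 -0.3 0 0 0 0; 0.9 0 0 0 0 0; 1 0 0 0 0 0; 0 0.3 0 0 0 0; 0 0.3 0 0 0 0; 0 0.2 0 0 0 0"

```text
t: 13.3
tool_pos: [0.4389, 0.2127, 0.0358]
tcp_rot: [0.632, 0.775, 0.0, 0.0]
force: [-0.6, -0.6, -0.1]
opening: 0.009
grasp_force: 0.0
```

Call:
move_arm:
  increments: "0 0.2 0 0 0 0; 0 0.2 0 0 0 0; 0 0.2 0 0 0 0; 0 0.2 0 0 0 0"

```text
t: 13.7
tool_pos: [0.4577, 0.2171, 0.0357]
tcp_rot: [0.632, 0.775, -0.0, -0.0]
force: [-1.6, -0.3, 0.6]
opening: 0.008
grasp_force: 0.9
```

Call:
move_arm:
  increments: "0 0.2 0 0 0 0; 0 0.2 0 0 0 0; 0 0.2 0 0 0 0; 0 0.2 0 0 0 0"

```text
t: 14.1
tool_pos: [0.4773, 0.2214, 0.0357]
tcp_rot: [0.632, 0.775, -0.0, -0.0]
force: [-1.7, -0.1, 0.7]
opening: 0.008
grasp_force: 0.8
```

```bash
python3 plan.py S -.0085 .1235 .036 .2
```

```text
t 14.1 local now [-0.0141  0.1226  0.0357] F [-1.69 -0.14  0.67] rows 1
0.03 0.22 -0.01 -0.00 0.00 0.04;
```

Call:
move_arm:
  increments: "0 0.12 0 0 0 0; 0 0.06 0 0 0 0; 0 0 0 0 0 0"

```text
t: 14.4
tool_pos: [0.4816, 0.2223, 0.0357]
tcp_rot: [0.632, 0.775, 0.0, 0.0]
force: [0.1, -0.1, 0.3]
opening: 0.005
grasp_force: 0.0
```

Call:
move_arm:
  increments: "0 0.04 0 0 0 0; 0 0 0 0 0 0"

```text
t: 14.6
tool_pos: [0.4823, 0.2224, 0.0357]
tcp_rot: [0.632, 0.775, -0.0, -0.0]
force: [-0.8, -0.2, 0.6]
opening: 0.006
grasp_force: 0.4
```

Call:
move_arm:
  increments: "0 0.04 0 0 0 0; 0 0 0 0 0 0"

```text
t: 14.8
tool_pos: [0.4833, 0.2226, 0.0357]
tcp_rot: [0.632, 0.775, -0.0, -0.0]
force: [-1.7, -0.4, 0.8]
opening: 0.007
grasp_force: 0.6
```

Call:
move_arm:
  increments: "0 0.03 0 0 0 0; 0 0 0 0 0 0"

```text
t: 15.0
tool_pos: [0.4836, 0.2228, 0.0356]
tcp_rot: [0.632, 0.775, -0.0, -0.0]
force: [-4.4, -0.6, 3.8]
opening: 0.005
grasp_force: 2.3
```

Call:
move_arm:
  increments: "0 0.01 0 0 0 0; 0 0 0 0 0 0"

```text
t: 15.2
tool_pos: [0.4837, 0.2228, 0.0356]
tcp_rot: [0.632, 0.775, -0.0, -0.0]
force: [-6.0, -0.0, 3.9]
opening: 0.005
grasp_force: 3.2
```

Call:
move_arm:
  increments: "0 -0.6 0 0 0 0; 0 -0.6 0 0 0 0; 0 0 -1 0 0 0; 0 0 -1 0 0 0; 0 0 -1 0 0 0; 0 0 -1 0 0 0; 0 0 -0.8 0 0 0; -0.9 0.3 0 0 0 0; -0.9 0.3 0 0 0 0; -0.9 0.3 0 0 0 0; -0.9 0.3 0 0 0 0; -0.9 0.3 0 0 0 0"
  jaw: 1

```text
t: 16.4
tool_pos: [0.5151, 0.1133, 0.1559]
tcp_rot: [0.632, 0.775, 0.0, 0.0]
force: [0.1, 0.5, 0.5]
opening: 0.985
grasp_force: 0.0
```

Call:
move_arm:
  increments: "-0.9 0.3 0 0 0 0; -0.9 0.3 0 0 0 0; -0.8 0.2 0 0 0 0; -0.7 0 0 0 0 0; 0 0 0 0 0 0"

```text
t: 16.9
tool_pos: [0.5512, 0.0348, 0.1559]
tcp_rot: [0.633, 0.774, -0.0, 0.001]
force: [0.1, -0.2, 0.0]
opening: 1.004
grasp_force: 0.0
```

```bash
python3 plan.py S .0215 -.073 .062 .198
python3 - <<'E'
from h import *
c=shot('side','s1.png');f=cv2.cvtColor(c['frame'],cv2.COLOR_RGB2BGR)[100:250,190:390]
cv2.imwrite('pics/s1c.png',np.clip(cv2.resize(f,None,fx=4,fy=4,interpolation=cv2.INTER_CUBIC)*1.5,0,255).astype('uint8'))
E
```

```text
t 16.9 local now [ 0.0212 -0.0749  0.1559] F [ 0.07 -0.17  0.04] rows 4
0.02 0.00 0.94 0.00 0.00 0.00; 0.02 0.00 0.94 0.00 0.00 0.00; 0.02 0.00 0.94 0.00 0.00 0.00; 0.02 0.00 0.94 0.00 0.00 0.00;
```

View pics/s1c.png

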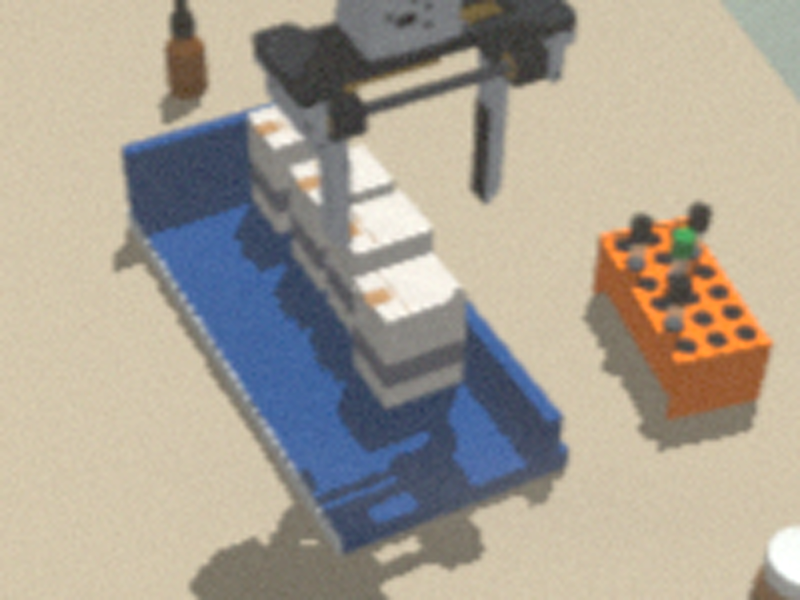

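The crop shows all four cartons upright, d in front at (405, 330) and slightly forward of the others, with the open fingers straddling above it. I go down and grip.

Call:
move_arm:
  increments: "0.07 0 0.9 0 0 0; 0 0 0.9 0 0 0; 0 0 0.9 0 0 0; 0 0 0.7 0 0 0; 0 0 0.35 0 0 0; 0 0 0 0 0 0"

```text
t: 17.55
tool_pos: [0.5496, 0.0396, 0.0612]
tcp_rot: [0.632, 0.775, -0.001, -0.0]
force: [-0.3, -0.6, 0.6]
opening: 1.003
grasp_force: 0.0
```

Call:
move_arm:
  increments: "0 0 0 0 0 0; 0 0 0 0 0 0; 0 0 0 0 0 0; 0 0 0 0 0 0; 0 0 0 0 0 0; 0 0 0 0 0 0; 0 0 0 0 0 0; 0 0 0 0 0 0"
  jaw: 0.58
  newtons: 4

```text
t: 18.35
tool_pos: [0.5504, 0.0391, 0.0622]
tcp_rot: [0.632, 0.775, 0.0, 0.0]
force: [-1.3, 0.4, 5.9]
opening: 0.636
grasp_force: 4.0
```

Call:
move_arm:
  increments: "0 0 -0.1 0 0 0; 0 0 -0.2 0 0 0; 0 0 -0.4 0 0 0; 0 0 -0.7 0 0 0; 0 0 -0.7 0 0 0; 0 0 -0.4 0 0 0; 0 0 0 0 0 0; 0 0 0 0 0 0"

```text
t: 19.15
tool_pos: [0.55, 0.0393, 0.1243]
tcp_rot: [0.632, 0.775, 0.0, -0.0]
force: [0.5, -0.0, -0.1]
opening: 0.638
grasp_force: 4.0
```

```bash
python3 plan.py .492 -.357 .122 -.05 22
```

```text
t 19.15 local now [ 0.021  -0.0703  0.1243] F [ 0.54 -0.01 -0.07] rows 22
-0.68 -0.25 0.00 0.00 -0.00 0.14; -0.69 -0.24 0.00 0.00 -0.00 0.14; -0.69 -0.23 0.00 0.00 -0.00 0.14; -0.69 -0.23 0.00 0.00 -0.00 0.14; -0.70 -0.22 0.00 0.00 -0.00 0.14; -0.70 -0.21 0.00 0.00 -0.00 0.14; -0.70 -0.20 0.00 0.00 -0.00 0.14; -0.70 -0.19 0.00 0.00 -0.00 0.14; -0.70 -0.18 0.00 0.00 -0.00 0.14; -0.71 -0.18 0.00 0.00 -0.00 0.14; -0.71 -0.17 0.00 0.00 -0.00 0.14; -0.71 -0.16 0.00 0.00 -0.00 0.14;
-0.71 -0.15 0.00 0.00 -0.00 0.14; -0.71 -0.14 0.00 0.00 -0.00 0.14; -0.72 -0.14 0.00 0.00 -0.00 0.14; -0.72 -0.13 0.00 0.00 -0.00 0.14; -0.72 -0.12 0.00 0.00 -0.00 0.14; -0.72 -0.11 0.00 0.00 -0.00 0.14; -0.72 -0.10 0.00 0.00 -0.00 0.14; -0.72 -0.09 0.00 0.00 -0.00 0.14; -0.72 -0.09 0.00 0.00 -0.00 0.14; -0.72 -0.08 0.00 0.00 -0.00 0.14;
```

Held and weighing about nothing: the empty one. On to the tray.

Call:
move_arm:
  increments: "-0.3 -0.1 0 0 0 0.14; -0.6 -0.2 0 0 0 0.14; -0.69 -0.23 0 0 0 0.14; -0.69 -0.23 0 0 0 0.14; -0.7 -0.22 0 0 0 0.14; -0.7 -0.21 0 0 0 0.14; -0.7 -0.2 0 0 0 0.14; -0.7 -0.19 0 0 0 0.14; -0.7 -0.18 0 0 0 0.14; -0.71 -0.18 0 0 0 0.14; -0.71 -0.17 0 0 0 0.14; -0.71 -0.16 0 0 0 0.14"

```text
t: 20.35
tool_pos: [0.5208, -0.1662, 0.1245]
tcp_rot: [0.683, 0.731, -0.0, 0.0]
force: [-0.7, 0.5, -0.9]
opening: 0.639
grasp_force: 4.0
```

Call:
move_arm:
  increments: "-0.71 -0.15 0 0 0 0.14; -0.71 -0.14 0 0 0 0.14; -0.72 -0.14 0 0 0 0.14; -0.72 -0.13 0 0 0 0.14; -0.72 -0.12 0 0 0 0.14; -0.72 -0.11 0 0 0 0.14; -0.72 -0.1 0 0 0 0.14; -0.72 -0.1 0 0 0 0.14; -0.72 -0.09 0 0 0 0.14; -0.72 -0.1 0 0 0 0.14; -0.4 -0.2 0 0 0 0; 0 0 0 0 0 0"

```text
t: 21.55
tool_pos: [0.488, -0.3563, 0.1245]
tcp_rot: [0.723, 0.691, -0.0, 0.0]
force: [-0.1, -0.0, 0.2]
opening: 0.64
grasp_force: 4.0
```

```bash
python3 plan.py .492 -.357 .052 -.05
python3 - <<'E'
from h import *
c=shot('side','s2.png');f=cv2.cvtColor(c['frame'],cv2.COLOR_RGB2BGR)[220:420,140:407]
cv2.imwrite('pics/s2c.png',np.clip(cv2.resize(f,None,fx=3,fy=3,interpolation=cv2.INTER_CUBIC)*1.5,0,255).astype('uint8'))
E
```

```text
t 21.55 local now [-0.1184 -0.4457  0.1245] F [-0.14 -0.02  0.19] rows 3
-0.01 0.05 0.97 -0.00 0.00 0.02; -0.01 0.05 0.97 -0.00 0.00 0.02; -0.01 0.05 0.97 -0.00 0.00 0.02;
```

View pics/s2c.png

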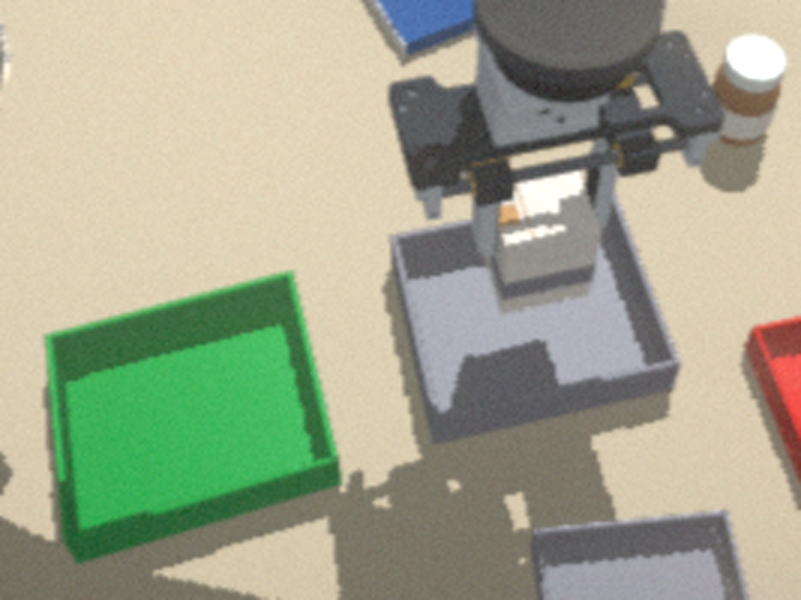

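The crop shows the upright carton held over the middle of the large grey tray, around (545, 240). I lower it.

Call:
move_arm:
  increments: "0 0.1 0.5 0 0 0; 0 0.05 0.8 0 0 0; 0 0 0.8 0 0 0; 0 0 0.4 0 0 0; 0 0 0.2 0 0 0; 0 0 0.1 0 0 0; 0 0 0.05 0 0 0; 0 0 0 0 0 0; 0 0 0 0 0 0"

```text
t: 22.5
tool_pos: [0.4935, -0.3549, 0.0537]
tcp_rot: [0.722, 0.692, 0.0, 0.0]
force: [-0.9, -0.6, -0.9]
opening: 0.641
grasp_force: 4.0
```

Call:
move_arm:
  increments: "0 0 0.03 0 0 0; 0 0 0 0 0 0"

```text
t: 22.7
tool_pos: [0.4933, -0.3547, 0.0526]
tcp_rot: [0.722, 0.692, 0.0, 0.0]
force: [-0.4, -0.4, -0.3]
opening: 0.637
grasp_force: 4.0
```

Call:
move_arm:
  increments: "0 0 0.03 0 0 0; 0 0 0 0 0 0"

```text
t: 22.9
tool_pos: [0.4931, -0.3547, 0.0517]
tcp_rot: [0.722, 0.692, -0.0, -0.0]
force: [0.1, -0.9, 0.5]
opening: 0.639
grasp_force: 4.0
```

Call:
move_arm:
  increments: "0 0 0.04 0 0 0; 0 0 0 0 0 0"

```text
t: 23.1
tool_pos: [0.4931, -0.3547, 0.0506]
tcp_rot: [0.722, 0.692, -0.0, -0.0]
force: [-0.4, -0.1, 0.1]
opening: 0.636
grasp_force: 4.0
```

Call:
move_arm:
  increments: "0 0 0.03 0 0 0; 0 0 0 0 0 0"

```text
t: 23.3
tool_pos: [0.4932, -0.3547, 0.0499]
tcp_rot: [0.722, 0.692, -0.0, -0.0]
force: [-0.0, -0.1, -0.7]
opening: 0.637
grasp_force: 4.0
```

Call:
move_arm:
  increments: "0 0 0.02 0 0 0; 0 0 0 0 0 0"

```text
t: 23.5
tool_pos: [0.4931, -0.3547, 0.0494]
tcp_rot: [0.722, 0.692, -0.0, -0.0]
force: [-0.4, -0.1, 0.2]
opening: 0.636
grasp_force: 4.0
```

Call:
move_arm:
  increments: "0 0 0.02 0 0 0; 0 0 0 0 0 0"

```text
t: 23.7
tool_pos: [0.4932, -0.3548, 0.0491]
tcp_rot: [0.722, 0.692, 0.0, 0.0]
force: [-0.4, 0.6, 1.3]
opening: 0.641
grasp_force: 4.0
```

Call:
move_arm:
  increments: "0 0 0.02 0 0 0; 0 0 0 0 0 0"

```text
t: 23.9
tool_pos: [0.4932, -0.3549, 0.0486]
tcp_rot: [0.722, 0.692, -0.0, 0.0]
force: [-1.6, -0.3, 5.2]
opening: 0.634
grasp_force: 4.0
```

Call:
move_arm:
  increments: "0 0 -0.02 0 0 0; 0 0 0 0 0 0"

```text
t: 24.1
tool_pos: [0.4932, -0.3546, 0.0489]
tcp_rot: [0.722, 0.692, -0.0, -0.0]
force: [-0.1, 0.9, -0.3]
opening: 0.64
grasp_force: 4.0
```

Call:
move_arm:
  increments: "0 0 0 0 0 0; 0 0 0 0 0 0; 0 0 0 0 0 0; 0 0 0 0 0 0; 0 0 -0.4 0 0 0; 0 0 -0.8 0 0 0; 0 0 -0.9 0 0 0; 0 0 -0.9 0 0 0; 0 0 -0.9 0 0 0; 0 0 0 0 0 0"
  jaw: 0.95

```text
t: 25.1
tool_pos: [0.4942, -0.3558, 0.1498]
tcp_rot: [0.722, 0.691, 0.001, 0.002]
force: [0.0, -0.2, 0.2]
opening: 0.951
grasp_force: 0.0
```

```bash
sed -i 's/^S=.*/S=np.array([.5155,.104,.198])/' plan.py; python3 plan.py S 0.034 -.12 .16 .198
```

```text
t 25.1 local now [-0.1113 -0.4466  0.1498] F [ 0.03 -0.19  0.2 ] rows 15
0.94 0.17 -0.03 0.00 0.00 -0.20; 0.94 0.18 -0.03 0.00 0.00 -0.20; 0.93 0.20 -0.03 0.00 0.00 -0.20; 0.93 0.21 -0.03 0.00 0.00 -0.20; 0.93 0.23 -0.03 0.00 0.00 -0.20; 0.92 0.24 -0.03 0.00 0.00 -0.20; 0.92 0.26 -0.03 0.00 0.00 -0.20; 0.91 0.27 -0.03 0.00 0.00 -0.20; 0.91 0.29 -0.03 0.00 0.00 -0.20; 0.90 0.30 -0.03 0.00 0.00 -0.20; 0.90 0.32 -0.03 0.00 0.00 -0.20; 0.89 0.33 -0.03 0.00 0.00 -0.20;
0.89 0.34 -0.03 0.00 0.00 -0.20; 0.88 0.36 -0.03 0.00 0.00 -0.20; 0.88 0.37 -0.03 0.00 0.00 -0.20;
```

Call:
move_arm:
  increments: "0.94 0.17 0 0 0 -0.2; 0.94 0.18 0 0 0 -0.2; 0.93 0.2 0 0 0 -0.2; 0.93 0.21 0 0 0 -0.2; 0.93 0.23 0 0 0 -0.2; 0.92 0.24 0 0 0 -0.2; 0.92 0.26 0 0 0 -0.2; 0.91 0.27 0 0 0 -0.2; 0.91 0.29 0 0 0 -0.2; 0.9 0.3 0 0 0 -0.2; 0.9 0.32 0 0 0 -0.2; 0.89 0.33 0 0 0 -0.2"
  jaw: 0

```text
t: 26.3
tool_pos: [0.5559, -0.0747, 0.1464]
tcp_rot: [0.652, 0.758, -0.0, -0.0]
force: [-1.0, 0.2, -0.0]
opening: 0.007
grasp_force: 0.0
```

Call:
move_arm:
  increments: "0.89 0.34 0 0 0 -0.2; 0.88 0.36 0 0 0 -0.2; 0.88 0.37 0 0 0 -0.2; 0 0 0 0 0 0; 0 0 0 0 0 0"

```text
t: 26.8
tool_pos: [0.5713, -0.0059, 0.1463]
tcp_rot: [0.634, 0.773, -0.0, -0.0]
force: [-0.2, 0.1, -0.5]
opening: 0.011
grasp_force: 0.0
```

```bash
python3 plan.py S 0.033 -.11 .036 .198
```

```text
t 26.8 local now [ 0.0331 -0.1187  0.1463] F [-0.2   0.12 -0.53] rows 5
0.07 -0.00 0.88 -0.00 0.00 -0.00; 0.07 -0.00 0.88 -0.00 0.00 -0.00; 0.07 -0.00 0.88 -0.00 0.00 -0.00; 0.07 -0.00 0.88 -0.00 0.00 -0.00; 0.07 -0.00 0.88 -0.00 0.00 -0.00;
```

Call:
move_arm:
  increments: "0 0 0.9 0 0 0; 0 0 0.9 0 0 0; 0 0 0.9 0 0 0; 0 0 0.9 0 0 0; 0.3 0 0.8 0 0 0; 0.8 0 0 0 0 0; 0.8 0 0 0 0 0; 0.6 0 0 0 0 0; 0.3 0 0 0 0 0; 0.2 0 0 0 0 0; 0.2 0 0 0 0 0"

```text
t: 27.9
tool_pos: [0.556, 0.0721, 0.0367]
tcp_rot: [0.635, 0.773, 0.0, 0.0]
force: [-0.5, -0.0, -0.2]
opening: 0.005
grasp_force: 0.0
```

Call:
move_arm:
  increments: "0.2 0 0 0 0 0; 0.2 0 0 0 0 0"

```text
t: 28.1
tool_pos: [0.5541, 0.082, 0.0366]
tcp_rot: [0.635, 0.773, -0.0, 0.0]
force: [0.6, -1.1, 1.6]
opening: 0.009
grasp_force: 0.8
```

Call:
move_arm:
  increments: "0.2 0 0 0 0 0; 0.2 0 0 0 0 0"

```text
t: 28.3
tool_pos: [0.5521, 0.092, 0.0366]
tcp_rot: [0.635, 0.773, -0.0, 0.0]
force: [0.0, -4.1, 2.4]
opening: 0.004
grasp_force: 1.9
```

```bash
python3 plan.py S 0.033 .018 .036 .198
```

```text
t 28.3 local now [ 0.0335 -0.019   0.0366] F [ 0.04 -4.06  2.41] rows 2
0.74 -0.01 0.01 0.00 0.00 -0.01; 0.74 -0.01 0.01 0.00 0.00 -0.01;
```

Call:
move_arm:
  increments: "0.15 0 0 0 0 0; 0.15 0 0 0 0 0"

```text
t: 28.5
tool_pos: [0.5505, 0.0996, 0.0365]
tcp_rot: [0.634, 0.773, -0.0, 0.0]
force: [0.4, -4.2, 3.0]
opening: 0.007
grasp_force: 1.8
```

Call:
move_arm:
  increments: "0.15 0 0 0 0 0; 0.15 0 0 0 0 0"

```text
t: 28.7
tool_pos: [0.549, 0.107, 0.0365]
tcp_rot: [0.634, 0.773, -0.0, 0.0]
force: [1.0, -2.8, 2.9]
opening: 0.006
grasp_force: 1.8
```

Call:
move_arm:
  increments: "0.12 0 0 0 0 0; 0.12 0 0 0 0 0"

```text
t: 28.9
tool_pos: [0.5478, 0.1127, 0.0365]
tcp_rot: [0.634, 0.773, -0.0, 0.0]
force: [0.8, -4.6, 2.6]
opening: 0.004
grasp_force: 2.5
```

```bash
python3 plan.py S 0.033 .018 .036 .198
```

```text
t 28.9 local now [0.0334 0.0022 0.0365] F [ 0.79 -4.65  2.57] rows 1
0.63 -0.02 0.02 -0.00 0.00 -0.02;
```

Call:
move_arm:
  increments: "0.12 0 0 0 0 0; 0.12 0 0 0 0 0"

```text
t: 29.1
tool_pos: [0.5467, 0.1185, 0.0365]
tcp_rot: [0.634, 0.773, -0.0, 0.0]
force: [1.4, -5.0, 2.7]
opening: 0.002
grasp_force: 2.6
```

Call:
move_arm:
  increments: "0.08 0 0 0 0 0; 0.08 0 0 0 0 0"

```text
t: 29.3
tool_pos: [0.5459, 0.1224, 0.0365]
tcp_rot: [0.634, 0.773, -0.0, 0.0]
force: [0.8, -4.8, 2.4]
opening: 0.001
grasp_force: 2.6
```

```bash
python3 plan.py S 0.033 .018 .036 .198
```

```text
t 29.3 local now [0.0334 0.0121 0.0365] F [ 0.83 -4.8   2.4 ] rows 1
0.24 -0.02 0.02 -0.00 0.00 -0.02;
```

Call:
move_arm:
  increments: "0.06 0 0 0 0 0; 0.06 0 0 0 0 0"

```text
t: 29.5
tool_pos: [0.5453, 0.1254, 0.0365]
tcp_rot: [0.634, 0.773, -0.0, 0.0]
force: [1.4, -5.5, 2.6]
opening: 0.001
grasp_force: 2.6
```

Call:
move_arm:
  increments: "0.04 0 0 0 0 0"

```text
t: 29.6
tool_pos: [0.5452, 0.1259, 0.0365]
tcp_rot: [0.634, 0.773, -0.0, 0.0]
force: [3.2, -11.4, 2.5]
opening: 0.006
grasp_force: 5.9
```

Cheek reached; I back off at once and look.

Call:
move_arm:
  increments: "-0.2 0 0 0 0 0; -0.6 0 0 0 0 0; -0.8 0 0 0 0 0; -0.9 0 0 0 0 0; -0.9 0 -0.5 0 0 0; -0.3 -0.5 -1 0 0 0; 0 -0.9 -1 0 0 0; 0 -0.4 -1 0 0 0; 0 0 -1 0 0 0; 0 0 -1 0 0 0; 0 0 0 0 0 0; 0 0 0 0 0 0"

```text
t: 30.8
tool_pos: [0.5193, 0.0264, 0.1747]
tcp_rot: [0.634, 0.773, 0.001, 0.0]
force: [-1.4, -0.8, 0.0]
opening: 0.007
grasp_force: 0.0
```

```bash
python3 plan.py S -.03 -.05 .16 .198
python3 - <<'E'
from h import *
c=shot('wrist','w2.png')['frame'];d=shot('scene','sc2.png')['frame']
u=lambda f,k:np.clip(cv2.resize(cv2.cvtColor(f,cv2.COLOR_RGB2BGR),None,fx=k,fy=k,interpolation=cv2.INTER_CUBIC)*1.5,0,255).astype('uint8')
a=u(c[:250,140:420],1.42);b=u(d[165:275,130:440],2.55)
o=np.zeros((a.shape[0]+b.shape[0],800,3),'uint8');o[:a.shape[0],:a.shape[1]]=a;o[a.shape[0]:,:b.shape[1]]=b
cv2.imwrite('pics/m.png',o[:600]);print(a.shape,b.shape)
E
```

```text
t 30.8 local now [-0.0116 -0.0768  0.1747] F [-1.42 -0.76  0.01] rows 2
0.54 -0.37 0.29 0.01 -0.01 -0.01; 0.54 -0.37 0.29 0.01 -0.01 -0.01; (355, 398, 3) (280, 790, 3)
```

View pics/m.png

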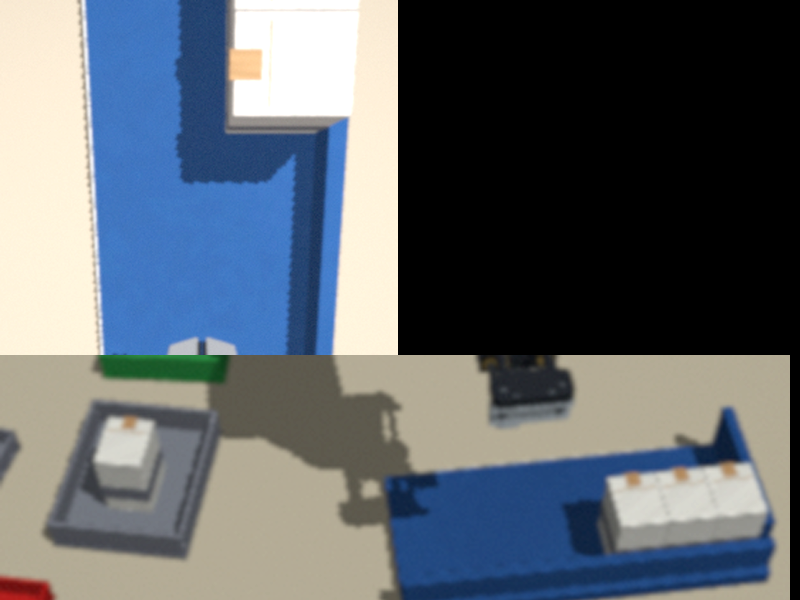

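The picture shows the empty carton upright in the middle of the grey tray (128, 450). The three full ones are packed without visible gaps against the cheek and rim (605–768, 465–550). One numeric check of carton c's squareness and depth from the wrist view follows.

Run:
```python
from fit import *
from plan import S
c=np.load('pics/w2.png.npz')
q=np.array([[233,10],[358,10],[352,117],[233,115]])/1.42+[140,0]
L=[[-.03,.024,.098],[.03,.024,.098],[.03,-.024,.098],[-.03,-.024,.098]]
k,r=fit(c,L,q,[.55,.1,.2]);d=k[:2]-S[:2];C,s=np.cos(S[2]),np.sin(S[2])
print(k,'local',C*d[0]+s*d[1],-s*d[0]+C*d[1],k[2]-S[2],abs(r).max())
e=ray(c,np.array([[88,0],[103,350]])/1.42+[140,0],.018);v=e[0]-e[1];print('front edge yaw',np.arctan2(-v[0],v[1]))
```

```text
[0.53976946 0.15870209 0.19551058] local 0.03455566900169296 0.048859304205338676 -0.002489420283208754 0.8
front edge yaw 0.18658213173248597
```

```bash
python3 -c "
from bench import hand_in
print(hand_in())"
```

```text
the job is handed in; nothing more can be done
None
```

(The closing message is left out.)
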